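# Rap the wedged reject sleeve out of a centrifuge cup

### The job

A cracked reducing sleeve (the reject, with a red band) is wedged inside the yellow-ringed centrifuge cup that stands mouth down on the draining tray. Keeping the cup mouth down, rap its rim smartly on the black rubber pad in the grey base, as often as it takes, until the sleeve drops out onto the pad; then stand the empty cup mouth down on the draining tray again and put the red-banded sleeve into the red reject bin. Leave the blue-ringed cup and the two sound green-banded sleeves where they stand.

Things in the scene. Friction and masses are not known exactly. Their poses are not given: they have to be found in the camera images.
- cup_yellow_mid (a point): Centre, half-way up, of the yellow-ringed aluminium centrifuge cup, which stands mouth down (open end below): 125 mm tall, 0.24 kg. Straight body 52 mm in diameter (to grip), a 66 mm collar round the lowest 19 mm. Yellow ring round the body and yellow disc on the closed end. z axis points from mouth to closed end (up when mouth down); the rim is 62.5 mm below this point.
- cup_yellow_rim (a point): Centre of that cup's mouth, in its rim's plane. Bore 45 mm wide. Rubber shoes deep in it hold the sleeve by dry friction, 2 to 3.4 times its weight: carrying or soft setting down will not free it. A rap that stops the cup dead from 0.25 m/s shifts the sleeve about 4 mm, from 0.4 m/s about 10; after 15 mm in all it drops. Raps also drive the cup up between the fingers: grip near its closed end.
- sleeve_red_mid (a point): Centre, half-way along, of the reject sleeve: white plastic tube 40 mm wide, 80 mm long, 0.12 kg, red band round its middle, gripped across its outside; z along it. At first hidden and wedged in the yellow-ringed cup, centre 11.5 mm above the cup's. Once free it drops to the pad; with the cup lifted off straight up it stands there (centre 40 mm over the pad) or may lie on its side.
- cup_blue_mid (a point): Centre, half-way up, of the like cup with a blue ring and blue disc, empty, also standing mouth down on the tray; leave it alone.
- sleeve_green_a_mid (a point): Centre of a sound sleeve, as the reject but with a green band, standing on the table top behind the work; leave it alone.
- sleeve_green_b_mid (a point): Centre of the second sound green-banded sleeve standing on the table top; leave it alone.
- pad_top (a point): Centre of the top face of the rapping pad, fixed: a black rubber slab 122 mm square, its top 15 mm above the table, in a grey base 150 mm square and 12 mm high; z up, x and y along its sides.
- tray_top (a point): Centre of the ribbed standing surface of the white draining tray, fixed, 10 mm above the table; tray 260 mm along its x by 130 mm along its y, inside its 5 mm thick walls 250 by 120 mm, the walls' top 6 mm above the ribs. The two cups stand on its x axis, 60 mm either side of this point.
- bin_floor (a point): Centre of the inner floor of the red reject bin, fixed, open on top, 142 mm square inside, its rim 56 mm above this floor; x and y along its sides.
Mind the look-alikes: they are no part of the job. Leave any pink or purple look-alike of the part that bears cup_yellow_mid alone.

How it is judged:
By the outcome, as a careful person would: the job done as asked, in the order asked, and still so for the second after the job is handed in, with the robot touching nothing.
It also fails if it takes over 58 s, if anything falls off the work surface, if the arm or the gripper's body presses on something with over 40 N, if the wrist force passes 120 N, or if a joint passes its speed limit or range.

### The arm

A 6-joint arm with a two-finger parallel gripper is mounted at the origin on a cart in front of the work surface, level with it; the furniture and walls round the work are solid. World frame = base frame: x ahead of the robot, y to its left, z up, the work surface at z = 0. Lengths are in m, angles in rad, forces in N, time in s.
With the tool pointing down it reaches from about 0.3 to 0.75 m from the base axis. Payload 8.5 kg.
Tool frame: the origin (TCP) lies between the finger pads; the fingertips stand 11 mm ahead of it and the grasp point (between the pads) lies 8 mm behind it (nose_length is the distance from the TCP to the fingertips, in m); z points along the fingers, y is the direction in which the jaws open and shut (so a half turn about z gives the same grasp; the last joint's range is limited). The gripper opens to 88 mm and grips with 3 to 60 N. Pads are 18 mm wide; open, the fingers measure 123 mm over their backs; the gripper's body (75 mm by 187 mm) begins 45 mm behind the grasp point.
Start: joints at [-1.342, 0.381, 1.297, -0, 1.464, -0.215], TCP at [0.236, -0.497, 0.215] pointing down, gripper open.
Joint ranges: [-3.11, 3.11], [-0.89, 2.33], [0.22, 2.48], [-1.42, 4.56], [0.17, 2.85], [-2.88, 2.88]. Speed limits (rad/s): [2.39, 2.39, 3.14, 3.14, 3.14, 3.14].

### API

Orientations are given as a unit quaternion [w, x, y, z].
In Python, from workcell import * gives the robot as it stands.
- The arm moves only by the tool arm_command, never from a script. Its argument "moves" is a list of rows, each a list of 4 numbers: the shift along the tool's x, y, z in m, then the turn about the tool's z in rad. In form: [[dx, dy, dz, turn], ...]. A call has 1 to 5 rows; each row is the pose to reach, as a shift and turn from the pose commanded when the call began, along the tool's axes at that moment; what a row does not reach only later rows make up. A row lasts 1/12 s, in which the tool goes at most 41.7 mm and 7.16 degrees, less where a joint would pass 70% of its speed; a pose out of reach is approached as far as the arm can. A call with a gripper value outside its range is refused whole. "hand" is the gripper command: -1 is shut, 1 is fully open, values between are in proportion, set as the call begins (left out, the last holds). The fingers move at their own pace and stop on an object; "squeeze" is the grip in N (left out, the last holds). Time passes only in rows, so rows that repeat a pose let the fingers close. It gives the time, the measured TCP pose, the force and the opening at its end, in the units of the state.
- state(): the state, without advancing time (a new reading comes with each control period).
- snapshot(name): name is "scene" or "top" or "wrist"; returns a dict with "image" (400x640x3 uint8, blue, green, red), "K" (3x3 intrinsics, pixels), "k1" (the pictures are not rectified: a ray, as slopes to the right and down, at radius r is drawn at 1 + k1 r^2 times it, then the intrinsics apply), "pose" (4x4, takes a point from camera to world coordinates). Camera axes: x right, y up, looking along -z (the intrinsics and any distortion apply to the point x, -y, -z); pixel columns grow to the right and rows downward; lengths in m; the calibration is good to about 2 mm. A picture is of the moment at which its call begins. There is no depth.
- finish_job(): hands the job in, once; it reports no verdict.
Trained networks look in the newest picture that a camera, given by its name, has taken for a name from the list of things; names that differ only in an ending like _2 or _b are one class to them, and where a whole thing is asked for, a point or a joint stands for the part that bears it (a point fixed in the world has none). Each returns a list of dicts, best first, with "confidence" (0 to 1); they miss things now and then, are a little off and sometimes report something else, mostly with a low value. They report only what shows in the picture. A call takes as long as a camera call. They do not tell look-alikes from the thing itself.
- find_in(camera, label): "extent" ([left, top, width, height] in pixels, round what is visible of it).
The state is a dict: "time_s": time; "qpos": joint angles; "joint_velocities": joint speeds; "joint_torque": joint torques, N m; "eef_pos": TCP position; "orientation": TCP orientation; "wrist_force": force on the tool from outside, world axes, zero at the start; "ft_torque": the same for the moment, N m; "gripper_width": finger opening in m.
Only numpy, scipy, OpenCV 4.12 (cv2) and the standard library are available. Lean on these libraries where they do the work, as an engineer would, in place of code of your own. Each camera call takes 0.05 s, during which the arm holds its last target.

## Working session

There is one attempt and no reset: what is moved stays moved. The work goes in short steps, Python scripts to look and compute and a tool call to move; the robot and the scene stay as the last step left them, time stands still between calls to the robot, and variables do not carry over. Pictures are saved under pics/ and viewed, and the job is handed in when it is done.

Besides the shell and the picture viewer there is one more tool, called by a JSON object that holds its "name" and its "arguments". arm_command: Moves the arm, as the interface text tells. Its arguments: {"type":"object","properties":{"moves":{"type":"array"},"hand":{"type":"number"},"squeeze":{"type":"number"}},"required":["moves"]}

```bash
mkdir -p pics; ls; python3 - <<'E'
from workcell import *
import cv2
for n in ("scene","top","wrist"):
    s=snapshot(n); cv2.imwrite(f"pics/{n}0.png",s["image"]); print(n,s["K"],s["k1"],s["pose"])
print(state())
for c in("scene","top"):
    for l in ("cup_yellow_mid","cup_blue_mid","sleeve_green_a_mid","sleeve_red_mid","pad_top","tray_top","bin_floor"):
        print(c,l,[(d["extent"],round(d["confidence"],2)) for d in find_in(c,l)])
E
```

```text
pics
scene [[408.10851683   0.         322.15759516]
 [  0.         408.10851683 201.62619143]
 [  0.           0.           1.        ]] -0.01258462967187274 [[-0.56832828  0.50619419 -0.64866818 -0.14293226]
 [-0.82259814 -0.33200939  0.46162979  0.63211206]
 [ 0.01831039  0.79595051  0.60508472  0.79381879]
 [ 0.          0.          0.          1.        ]]
top [[496.8260335    0.         319.62968351]
 [  0.         496.8260335  196.9085698 ]
 [  0.           0.           1.        ]] 0.04942672987492739 [[-0.02425043  0.98494955 -0.17113242  0.39049861]
 [-0.99966453 -0.02233384  0.01311613  0.07609136]
 [ 0.00909668  0.17139308  0.98516073  1.33492865]
 [ 0.          0.          0.          1.        ]]
wrist [[285.61078163   0.         318.65815803]
 [  0.         285.61078163 195.52429747]
 [  0.           0.           1.        ]] -0.025714683040572554 [[ 4.28762258e-01  8.57552626e-01  2.84194336e-01  3.09572617e-01]
 [-9.03417006e-01  4.07272963e-01  1.34038971e-01 -4.60639053e-01]
 [-7.99197545e-04 -3.14216848e-01  9.49350901e-01  3.83025513e-01]
 [ 0.00000000e+00  0.000
[... 991 characters left out ...]
[([299.2, 173.4, 12.6, 27.0], 0.68)]
scene sleeve_red_mid []
scene pad_top [([328.8, 196.2, 66.7, 38.4], 0.6)]
scene tray_top [([245.0, 229.9, 95.1, 78.4], 0.57), ([291.2, 235.0, 25.1, 51.9], 0.3)]
scene bin_floor [([400.6, 178.2, 48.9, 47.9], 0.9)]
top cup_yellow_mid [([167.0, 183.3, 33.2, 29.2], 0.76), ([164.2, 237.4, 36.0, 29.9], 0.74), ([226.5, 194.8, 29.6, 30.5], 0.59)]
top cup_blue_mid [([229.5, 244.5, 32.1, 26.8], 0.77), ([346.8, 137.0, 18.7, 17.8], 0.48)]
top sleeve_green_a_mid []
top sleeve_red_mid [([226.3, 193.8, 28.9, 31.7], 0.22)]
top pad_top [([322.7, 180.5, 61.0, 61.4], 0.65)]
top tray_top [([214.4, 184.7, 59.5, 104.1], 0.62)]
top bin_floor [([401.2, 216.0, 68.7, 64.8], 0.71)]
```

View pics/scene0.png

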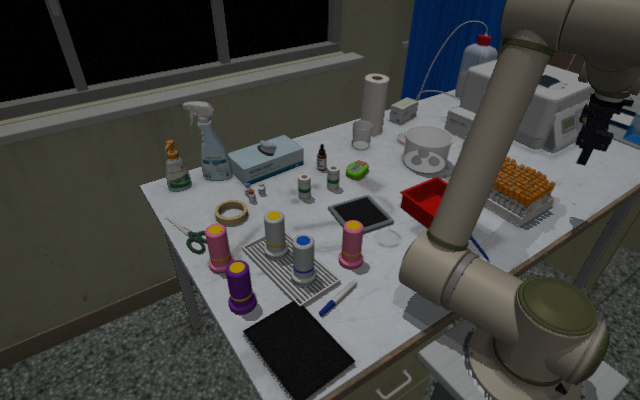

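View pics/top0.png

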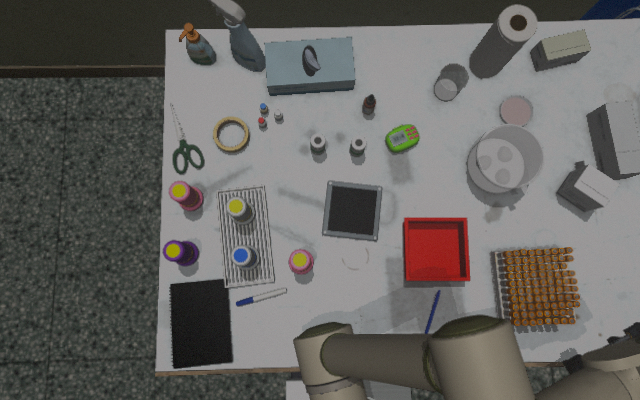

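```bash
python3 - <<'E'
import cv2
a=cv2.imread("pics/scene0.png")[190:330,190:410]; b=cv2.imread("pics/top0.png")[120:300,150:480]
cv2.imwrite("pics/c1.png",cv2.resize(a,None,fx=3.6,fy=3.6,interpolation=2)); cv2.imwrite("pics/c2.png",cv2.resize(b,None,fx=2.4,fy=2.4,interpolation=2))
E
```

```text
(no output)
```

View pics/c1.png

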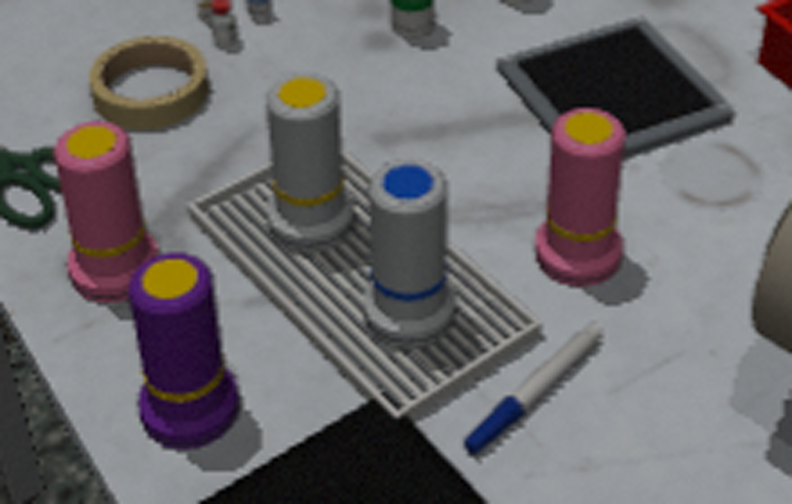

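View pics/c2.png

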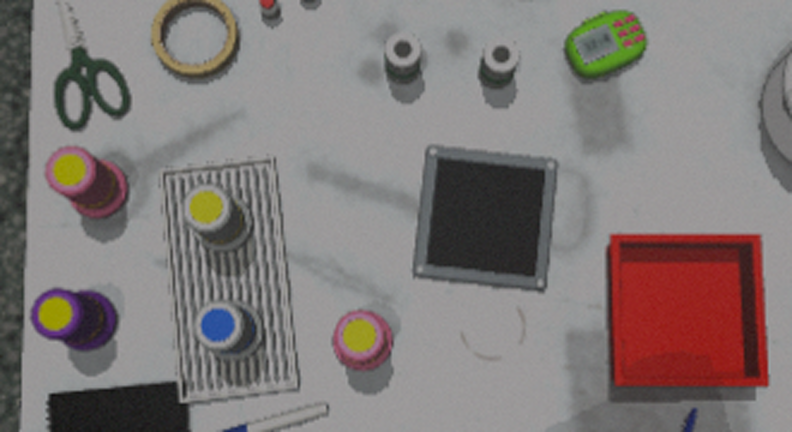

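The scene picture shows four yellow-disc cups: pink (217,247), pink (352,243), purple (240,287) and bare aluminium (275,233). Only the aluminium one fits, since it stands on the tray next to the blue cup at (303,260). The crop confirms this. In the top view its disc is at (236,207), the pad is at (353,211) and the bin is at (436,250).

```bash
cat > h.py <<'E'
from workcell import *
import numpy as np, cv2
def ray(s,u,v):
    K=np.array(s["K"]);P=np.array(s["pose"])
    d=np.array([(u-K[0,2])/K[0,0],(v-K[1,2])/K[1,1]]);x=d.copy()
    for _ in range(20): x=d/(1+s["k1"]*(x@x))
    r=P[:3,:3]@np.array([x[0],-x[1],-1]); return P[:3,3],r/np.linalg.norm(r)
def plane(s,u,v,z):
    o,r=ray(s,u,v); return o+r*(z-o[2])/r[2]
def proj(s,p):
    K=np.array(s["K"]);P=np.array(s["pose"]);c=P[:3,:3].T@(np.array(p)-P[:3,3])
    x=np.array([c[0],-c[1]])/-c[2]; x=x*(1+s["k1"]*(x@x)); return x*[K[0,0],K[1,1]]+[K[0,2],K[1,2]]
def tri(obs):
    A=np.zeros((3,3));b=np.zeros(3)
    for s,u,v in obs:
        o,r=ray(s,u,v);M=np.eye(3)-np.outer(r,r);A+=M;b+=M@o
    p=np.linalg.solve(A,b); return p,[np.linalg.norm((np.eye(3)-np.outer(ray(*q)[1],ray(*q)[1]))@(p-ray(*q)[0])) for q in obs]
def blobs(im,lo,hi,box,minA=15):
    h=cv2.cvtColor(im,cv2.COLOR_BGR2HSV);m=cv2.inRange(h,np.array(lo),np.array(hi))
    k=np.zeros_like(m);x0,y0,x1,y1=box;k[y0:y1,x0:x1]=255;m&=k
    n,_,st,ce=cv2.connectedComponentsWithStats(m)
    return sorted([(int(st[i,4]),ce[i].round(2).tolist(),st[i,:4].tolist()) for i in range(1,n) if st[i,4]>=minA],reverse=True)
E
python3 - <<'E'
from h import *
np.set_printoptions(precision=4,suppress=True)
S=snapshot("scene");T=snapshot("top")
Y=((20,120,90),(35,255,255));B=((100,150,60),(125,255,255))
ys=blobs(S["image"],*Y,(255,200,290,260),6);yt=blobs(T["image"],*Y,(220,190,260,225))
bs=blobs(S["image"],*B,(290,230,320,290),6);bt=blobs(T["image"],*B,(225,240,262,272))
print(ys,yt,bs,bt)
print("Y",tri([(S,*ys[0][1]),(T,*yt[0][1])])); print("B",tri([(S,*bs[0][1]),(T,*bt[0][1])]))
for nm,box in (("pink1",(200,215,235,250)),("pink2",(335,210,370,250)),):
    print(nm,blobs(S["image"],*Y,box,6)[:1])
# black pad, dark area
print("pad",blobs(T["image"],(0,0,0),(180,255,60),(325,180,382,242),200)[:1])
h=cv2.cvtColor(T["image"],cv2.COLOR_BGR2HSV);m=cv2.inRange(h,(0,0,0),(180,255,60));k=np.zeros_like(m);k[180:242,323:383]=255;m&=k
c=max(cv2.findContours(m,0,2)[0],key=cv2.contourArea);bx=cv2.boxPoints(cv2.minAreaRect(c));print(bx)
q=np.array([plane(T,*p,0.015) for p in bx]);print(q,q.mean(0),np.linalg.norm(np.roll(q,1,0)-q,axis=1))
m=cv2.inRange(h,(0,150,60),(6,255,255))|cv2.inRange(h,(174,150,60),(180,255,255));k[:]=0;k[200:300,390:480]=255;m&=k
c=max(cv2.findContours(m,0,2)[0],key=cv2.contourArea);bx=cv2.boxPoints(cv2.minAreaRect(c));print(bx)
for z in(0.055,0.06,.065):
    q=np.array([plane(T,*p,z) for p in bx]);print(z,q.mean(0),np.linalg.norm(np.roll(q,1,0)-q,axis=1))
print(q)
for l,p in (("traycorners",[(218,191),(266,186),(274,283),(226,288)]),):
    q=np.array([plane(T,*x,0.014) for x in p]);print(l,q,q.mean(0))
E
```

```text
[(82, [273.4, 215.32], [267, 212, 13, 8])] [(136, [235.41, 205.93], [229, 200, 14, 13])] [(96, [302.8, 240.04], [297, 236, 13, 9]), (28, [302.82, 270.79], [294, 268, 19, 6])] [(132, [240.14, 254.89], [234, 249, 13, 13])]
Y (array([0.5816, 0.2663, 0.1365]), [np.float64(0.0009366184582850303), np.float64(0.0009366184582851587)])
B (array([0.4626, 0.2541, 0.1367]), [np.float64(0.000586547383153644), np.float64(0.0005865473831537003)])
pink1 [(90, [214.93, 228.99], [209, 225, 13, 9])]
pink2 [(85, [353.24, 225.12], [347, 221, 13, 9])]
pad [(1995, [352.08, 210.17], [328, 186, 49, 49])]
[[327.1342 229.7927]
 [332.0488 185.561 ]
 [377.1585 190.5732]
 [372.2439 234.8049]]
[[ 0.5304  0.0407  0.015 ]
 [ 0.6502  0.0241  0.015 ]
 [ 0.6336 -0.0974  0.015 ]
 [ 0.5143 -0.079   0.015 ]] [ 0.5821 -0.0279  0.015 ] [0.1208 0.121  0.1227 0.1208]
[[404. 218.]
 [469. 218.]
 [469. 280.]
 [404. 280.]]
0.055 [ 0.4714 -0.2373  0.055 ] [0.1586 0.1681 0.1585 0.1643]
0.06 [ 0.4711 -0.2361  0.06  ] [0.1579 0.1674 0.1578 0.1637]
0.065 [ 0.4707 -0.2348  0.065 ] [0.1573 0.1667 0.1572 0.163 ]
[[ 0.551  -0.1567  0.065 ]
 [ 0.5474 -0.3234  0.065 ]
 [ 0.3906 -0.3111  0.065 ]
 [ 0.394  -0.1481  0.065 ]]
traycorners [[0.6423 0.3318 0.014 ]
 [0.6532 0.2028 0.014 ]
 [0.3944 0.1832 0.014 ]
 [0.3849 0.308  0.014 ]] [0.5187 0.2565 0.014 ]
```

{"name": "arm_command", "arguments": {"moves": [[0.03,-0.025,0,0.11],[0.06,-0.05,0,0.22],[0.09,-0.075,0,0.33],[0.12,-0.1,0,0.443],[0.15,-0.125,0,0.443]], "hand": 1}}

```text
time_s: 1.37
eef_pos: [0.3183, -0.3177, 0.2153]
orientation: [0.0, 1.0, -0.003, 0.0]
wrist_force: [0.5, 0.1, 0.8]
gripper_width: 0.0882
```

```bash
python3 - <<'E'
from h import *
np.set_printoptions(precision=4,suppress=True)
s=state();print(s["time_s"],s["eef_pos"],s["orientation"],s["qpos"])
S=snapshot("scene");T=snapshot("top")
for nm,a,b in (("pink1",(214.9,229),(180,188)),("pink2",(353.24,225.12),(300,261)),("green a",(304,178),(318,143)),("green b",(333,170),(358,145))):
    print(nm,tri([(S,*a),(T,*b)]))
E
```

```text
1.3667 [ 0.3183 -0.3177  0.2153] [ 0.0001  1.     -0.0029  0.0001] [-1.0489  0.2041  1.556   0.0001  1.3812  0.5277]
pink1 (array([0.6321, 0.4053, 0.1205]), [np.float64(0.0007709225455864983), np.float64(0.0007709225455865334)])
pink2 (array([0.4461, 0.1127, 0.128 ]), [np.float64(0.002243782347328654), np.float64(0.0022437823473285216)])
green a (array([0.7539, 0.0623, 0.078 ]), [np.float64(0.0028264218652764997), np.float64(0.0028264218652762694)])
green b (array([ 0.7464, -0.0433,  0.075 ]), [np.float64(0.0018183707033126702), np.float64(0.0018183707033126752)])
```

{"name": "arm_command", "arguments": {"moves": [[0.016,-0.037,0,0],[0.032,-0.074,0,0],[0.048,-0.111,0,0],[0.064,-0.148,0,0],[0.08,-0.185,0,0]]}}

```text
time_s: 1.88
eef_pos: [0.3983, -0.1333, 0.2155]
orientation: [0.0, 1.0, -0.0, 0.0]
wrist_force: [0.7, -0.1, 0.2]
gripper_width: 0.0883
```

{"name": "arm_command", "arguments": {"moves": [[0.016,-0.037,0,0],[0.032,-0.074,0,0],[0.048,-0.111,0,0],[0.064,-0.148,0,0],[0.08,-0.185,0,0]]}}

```text
time_s: 2.3
eef_pos: [0.4785, 0.0522, 0.2154]
orientation: [0.0, 1.0, 0.0, 0.0]
wrist_force: [1.1, -1.2, 0.9]
gripper_width: 0.0879
```

{"name": "arm_command", "arguments": {"moves": [[0.012,-0.037,0,0],[0.024,-0.074,0,0],[0.036,-0.1,0,0],[0.048,-0.125,0,0],[0.048,-0.125,0,0]]}}

```text
time_s: 2.72
eef_pos: [0.5272, 0.1788, 0.2146]
orientation: [-0.0, 1.0, 0.002, 0.0]
wrist_force: [-1.2, 0.5, -0.2]
gripper_width: 0.0882
```

```bash
python3 - <<'E'
from h import *
np.set_printoptions(precision=4,suppress=True)
s=state();print(s["time_s"],s["eef_pos"],s["orientation"],s["qpos"])
W=snapshot("wrist");cv2.imwrite("pics/w1.png",W["image"]);print(W["pose"])
print(blobs(W["image"],(20,120,90),(35,255,255),(0,0,640,400),30))
print(proj(W,(0.5816,0.2663,0.1365)))
E
```

```text
2.7167 [0.5272 0.1788 0.2146] [-0.0004  1.      0.0021  0.0002] [0.114  0.3925 1.2802 0.0008 1.4684 1.6805]
[[ 0.0035  0.9495  0.3138  0.6084]
 [-1.      0.0034  0.001   0.1799]
 [-0.0001 -0.3138  0.9495  0.3829]
 [ 0.      0.      0.      1.    ]]
[(1165, [54.42, 83.44], [36, 63, 38, 41]), (1132, [216.04, 134.86], [197, 116, 39, 39]), (715, [84.22, 236.65], [69, 222, 32, 30]), (675, [380.01, 264.32], [365, 251, 31, 28]), (93, [140.76, 195.3], [124, 189, 29, 24]), (85, [131.11, 330.49], [128, 319, 10, 22]), (81, [506.69, 331.01], [502, 321, 9, 20]), (77, [503.87, 305.25], [498, 294, 12, 25]), (73, [364.22, 215.7], [349, 212, 35, 16]), (69, [132.62, 307.07], [128, 296, 11, 23]), (54, [131.96, 76.54], [120, 64, 19, 33]), (33, [261.0, 119.58], [255, 110, 10, 20])]
[217.2587 134.342 ]
```

View pics/w1.png

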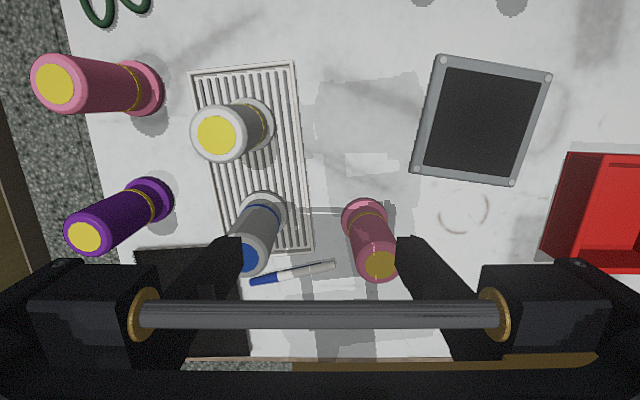

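The wrist view shows the yellow-disc aluminium cup at (216,135) on the tray, within 1 px of where the two-view measurement predicts it. Its height of 0.1365 m agrees with the stated 0.135 m.

{"name": "arm_command", "arguments": {"moves": [[0.018,-0.03,0,0],[0.036,-0.06,0,0],[0.054,-0.088,0,0],[0.054,-0.088,0,0],[0.054,-0.088,0.03,0]]}}

```text
time_s: 3.18
eef_pos: [0.5824, 0.2641, 0.1894]
orientation: [-0.001, 1.0, 0.001, 0.005]
wrist_force: [1.1, -1.5, 0.4]
gripper_width: 0.0883
```

```bash
python3 - <<'E'
from h import *
np.set_printoptions(precision=4,suppress=True)
s=state();print(s["time_s"],s["eef_pos"],s["orientation"],s["qpos"])
W=snapshot("wrist");cv2.imwrite("pics/w2.png",W["image"])
b=[q for q in blobs(W["image"],(20,120,90),(35,255,255),(0,0,640,400),200)];print(b)
print(proj(W,(0.5816,0.2663,0.1365)))
for q in b: print(plane(W,*q[1],0.1355))
E
```

```text
3.1833 [0.5824 0.2641 0.1894] [-0.001   1.      0.0008  0.0048] [ 0.2411  0.5529  1.0791 -0.0004  1.4998  1.8104]
[(1096, [314.65, 204.73], [296, 187, 39, 36]), (1089, [147.33, 152.08], [129, 133, 37, 39])]
[317.1071 206.3795]
[0.5827 0.2683 0.1355]
[0.6265 0.4004 0.1355]
```

View pics/w2.png

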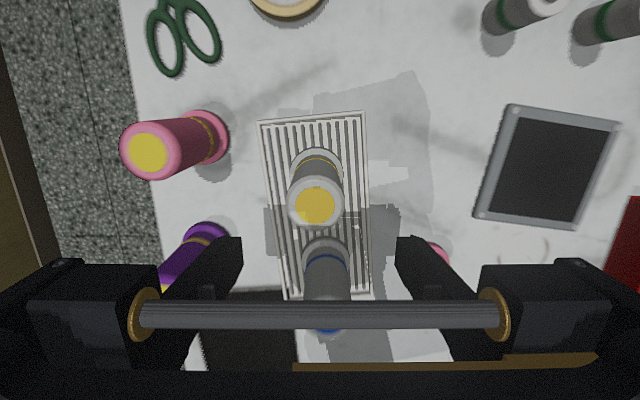

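The cup's disc is at (315,205), centred between the fingers, so I go down and close.

{"name": "arm_command", "arguments": {"moves": [[0,0,0.025,0],[0,0,0.05,0],[0,0,0.07,0],[0,0,0.078,0],[0,0,0.078,0]]}}

```text
time_s: 3.65
eef_pos: [0.5788, 0.2623, 0.1058]
orientation: [0.001, 1.0, -0.0, -0.002]
wrist_force: [-0.2, 0.1, 0.7]
gripper_width: 0.0879
```

{"name": "arm_command", "arguments": {"moves": [[0,0,0,0],[0,0,0,0],[0,0,0,0],[0,0,0,0],[0,0,0,0]], "hand": -1, "squeeze": 60}}

```text
time_s: 4.07
eef_pos: [0.5797, 0.264, 0.108]
orientation: [-0.0, 1.0, 0.0, 0.001]
wrist_force: [0.0, 1.2, 0.5]
gripper_width: 0.0571
```

{"name": "arm_command", "arguments": {"moves": [[0,0,0,0],[0,0,0,0],[0,0,0,0]]}}

```text
time_s: 4.32
eef_pos: [0.5798, 0.2643, 0.1079]
orientation: [-0.0, 1.0, 0.001, 0.001]
wrist_force: [-0.1, 2.9, 5.7]
gripper_width: 0.0489
```

{"name": "arm_command", "arguments": {"moves": [[0,0,0,0],[0,0,0,0]]}}

```text
time_s: 4.48
eef_pos: [0.5798, 0.2642, 0.1079]
orientation: [-0.0, 1.0, 0.0, 0.001]
wrist_force: [0.3, 3.1, 4.9]
gripper_width: 0.0489
```

```bash
python3 - <<'E'
from h import *
W=snapshot("wrist");cv2.imwrite("pics/w3.png",W["image"]);S=snapshot("scene");cv2.imwrite("pics/s3.png",cv2.resize(S["image"][150:310,190:400],None,fx=3.6,fy=3.6,interpolation=2))
E
```

```text
(no output)
```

View pics/w3.png

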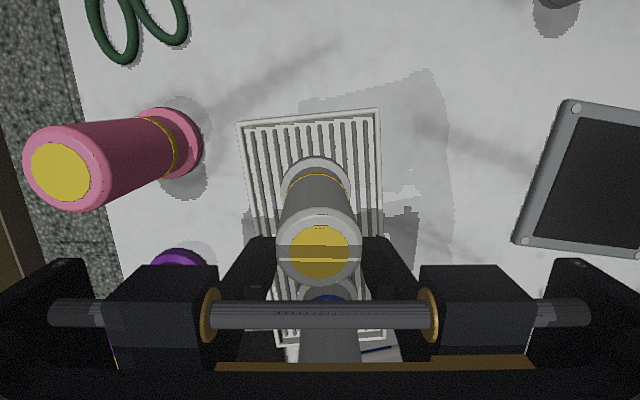

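View pics/s3.png

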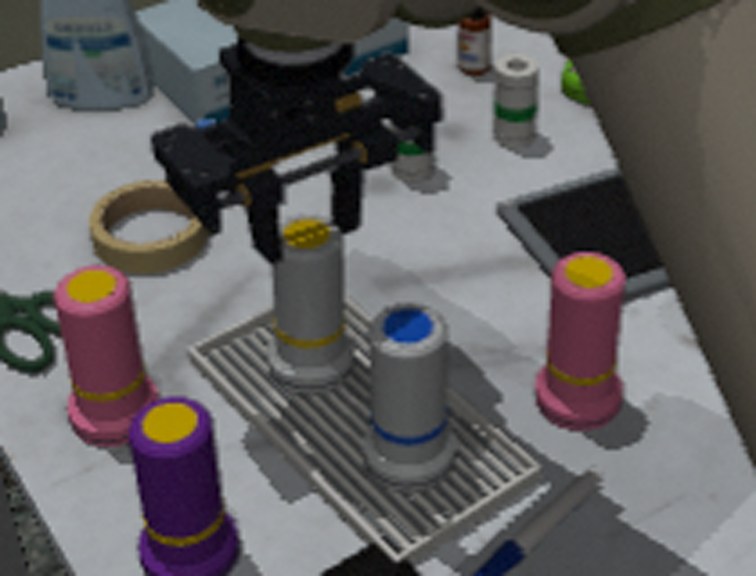

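The cup is gripped just below its closed end. Next I lift it and go over to the pad.

{"name": "arm_command", "arguments": {"moves": [[0,0,-0.02,0],[0,0,-0.045,0],[0,0.03,-0.06,0],[0,0.068,-0.06,0],[0,0.105,-0.06,0]]}}

```text
time_s: 5.0
eef_pos: [0.579, 0.1577, 0.167]
orientation: [0.0, 1.0, 0.001, -0.0]
wrist_force: [0.3, 0.1, -3.9]
gripper_width: 0.0489
```

{"name": "arm_command", "arguments": {"moves": [[0,0.037,0,0],[0,0.075,0,0],[0,0.115,0,0],[0,0.15,0,0],[0,0.175,0,0]]}}

```text
time_s: 5.42
eef_pos: [0.5787, -0.0194, 0.1661]
orientation: [0.0, 1.0, -0.001, -0.002]
wrist_force: [1.4, 0.1, -3.8]
gripper_width: 0.0487
```

{"name": "arm_command", "arguments": {"moves": [[0.002,0.012,0,0],[0.002,0.012,0,0],[0.002,0.012,0,0]]}}

```text
time_s: 5.67
eef_pos: [0.5814, -0.028, 0.1665]
orientation: [-0.0, 1.0, 0.0, -0.001]
wrist_force: [0.1, -0.0, -3.4]
gripper_width: 0.0486
```

```bash
python3 - <<'E'
from h import *
np.set_printoptions(precision=4,suppress=True)
s=state();print(s["eef_pos"],s["wrist_force"],s["gripper_width"],s["qpos"])
W=snapshot("wrist");cv2.imwrite("pics/w4.png",W["image"]);S=snapshot("scene");cv2.imwrite("pics/s4.png",cv2.resize(S["image"][130:290,250:460],None,fx=3.6,fy=3.6,interpolation=2))
E
```

```text
[ 0.5814 -0.028   0.1665] [ 0.1017 -0.019  -3.3661] 0.048588185139951015 [-0.2515  0.4751  1.2865  0.0002  1.3819  1.3192]
```

View pics/w4.png

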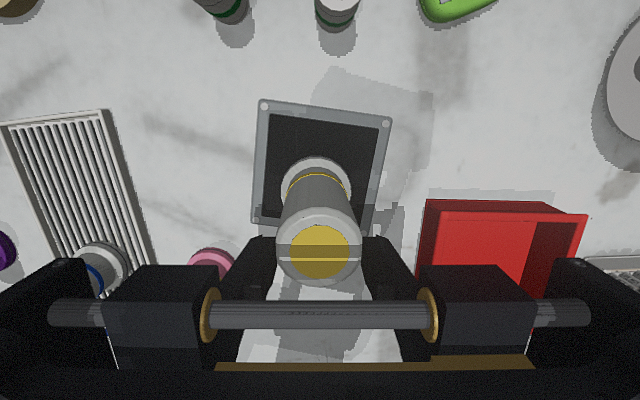

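View pics/s4.png

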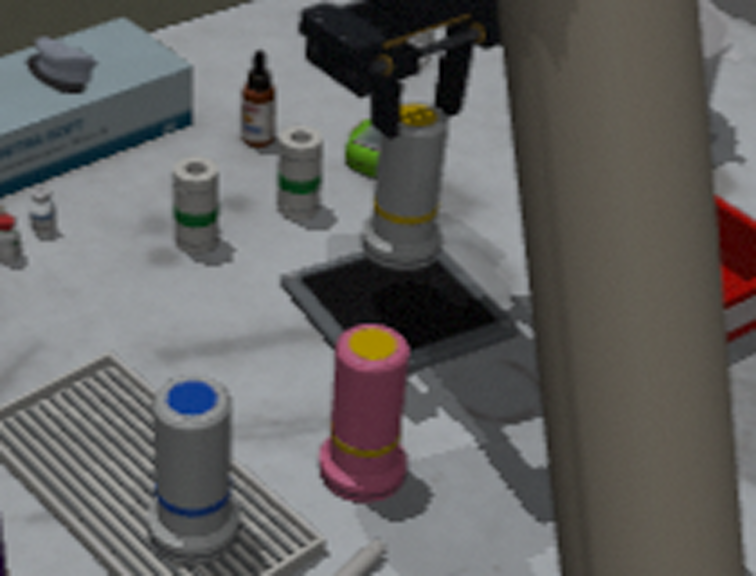

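The wrist view shows the cup hanging over the pad at (320,165). The load of 3.4 N equals cup plus sleeve, so the sleeve is inside. First rap.

{"name": "arm_command", "arguments": {"moves": [[0,0,0.026,0],[0,0,0.058,0],[0,0,0.05,0]]}}

```text
time_s: 6.02
eef_pos: [0.5792, -0.0258, 0.1121]
orientation: [-0.001, 1.0, 0.001, -0.004]
wrist_force: [-1.2, -0.4, -5.3]
gripper_width: 0.0506
```

```bash
python3 - <<'E'
from h import *
np.set_printoptions(precision=4,suppress=True)
s=state();print(s["eef_pos"],s["wrist_force"],s["gripper_width"])
W=snapshot("wrist");cv2.imwrite("pics/w5.png",W["image"]);
for n in("pics/w4.png",):print(blobs(cv2.imread(n),(20,120,90),(35,255,255),(270,200,380,300),100))
print(blobs(W["image"],(20,120,90),(35,255,255),(270,200,380,300),100))
E
```

```text
[ 0.5792 -0.0258  0.1121] [-1.17   -0.4023 -5.2546] 0.05061936127930994
[(2463, [318.96, 251.49], [289, 225, 61, 54])]
[(2738, [318.26, 259.72], [287, 232, 64, 56])]
```

{"name": "arm_command", "arguments": {"moves": [[0,0,-0.02,0],[0,0,-0.05,0],[0,0,-0.05,0],[0,0,-0.05,0]]}}

```text
time_s: 6.4
eef_pos: [0.5826, -0.0277, 0.1697]
orientation: [0.001, 1.0, 0.001, 0.002]
wrist_force: [0.1, -0.3, -4.4]
gripper_width: 0.0504
```

```bash
cat >> h.py <<'E'
def slip(W,s,box=(270,200,380,330)):
    b=blobs(W["image"],(20,120,90),(35,255,255),box,100)[0]
    o,r=ray(W,*b[1]); x0=s["eef_pos"][0]+0.0018; k=(x0-o[0])/r[0]; p=o+k*r
    return b[1],b[2],"top rel TCP z",round(p[2]-s["eef_pos"][2],4),"y off",round(p[1]-s["eef_pos"][1],4)
E
python3 - <<'E'
from h import *
np.set_printoptions(precision=4,suppress=True)
s=state();print(s["eef_pos"],s["wrist_force"],s["gripper_width"],s["time_s"])
W=snapshot("wrist");print(slip(W,s));cv2.imwrite("pics/w6.png",W["image"]);S=snapshot("scene");cv2.imwrite("pics/s6.png",cv2.resize(S["image"][130:290,250:460],None,fx=3.6,fy=3.6,interpolation=2))
W2=dict(W);W2["image"]=cv2.imread("pics/w4.png");s2=dict(s)
d=np.array([.5814,-.028,.1665])-s["eef_pos"];P=W["pose"].copy();P[:3,3]+=d;W2["pose"]=P;s2["eef_pos"]=s["eef_pos"]+d;print(slip(W2,s2))
E
```

```text
[ 0.5826 -0.0277  0.1697] [ 0.1117 -0.2844 -4.4084] 0.0503501595849443 6.4
([318.2, 259.65], [287, 232, 64, 56], 'top rel TCP z', np.float64(0.0361), 'y off', np.float64(0.0012))
([318.96, 251.49], [289, 225, 61, 54], 'top rel TCP z', np.float64(0.0274), 'y off', np.float64(0.0008))
```

View pics/s6.png

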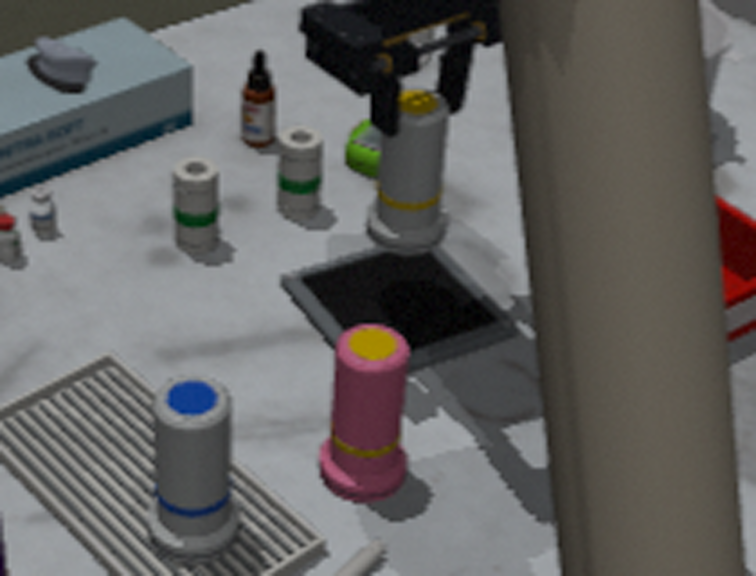

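The rap drove the cup up about 9 mm in the grip, and the sleeve is not out yet. Second rap, with the depth corrected for that slip.

{"name": "arm_command", "arguments": {"moves": [[0,0,0,0],[0,0,0.026,0],[0,0,0.064,0],[0,0,0.05,0],[0,0,0.02,0]]}}

```text
time_s: 6.92
eef_pos: [0.5788, -0.0276, 0.1416]
orientation: [-0.002, 1.0, 0.0, -0.006]
wrist_force: [0.0, 0.2, -3.2]
gripper_width: 0.0508
```

{"name": "arm_command", "arguments": {"moves": [[0,0,-0.02,0],[0,0,-0.02,0],[0,0,-0.02,0]]}}

```text
time_s: 7.17
eef_pos: [0.5816, -0.0281, 0.1667]
orientation: [-0.0, 1.0, 0.0, -0.0]
wrist_force: [0.2, 0.3, -3.8]
gripper_width: 0.051
```

```bash
python3 - <<'E'
from h import *
np.set_printoptions(precision=4,suppress=True)
s=state();print(s["eef_pos"],s["wrist_force"],s["gripper_width"],s["time_s"])
W=snapshot("wrist");print(slip(W,s));cv2.imwrite("pics/w7.png",W["image"]);S=snapshot("scene");cv2.imwrite("pics/s7.png",cv2.resize(S["image"][130:290,250:460],None,fx=3.6,fy=3.6,interpolation=2))
E
```

```text
[ 0.5816 -0.0281  0.1667] [ 0.2043  0.2605 -3.7926] 0.05096442826691271 7.1667
([318.02, 262.05], [285, 234, 67, 57], 'top rel TCP z', np.float64(0.0382), 'y off', np.float64(0.0012))
```

View pics/s7.png

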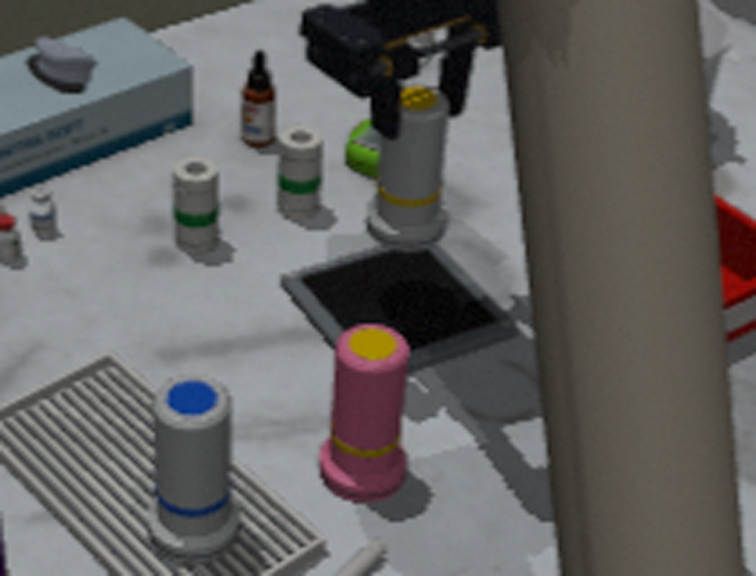

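Still 3.8 N, so the sleeve is still in. The second rap slipped the cup only 2 mm. The third goes a little deeper.

{"name": "arm_command", "arguments": {"moves": [[0,0,0,0],[0,0,0.028,0],[0,0,0.069,0],[0,0,0.055,0],[0,0,0.02,0]]}}

```text
time_s: 7.68
eef_pos: [0.5784, -0.0275, 0.1405]
orientation: [-0.002, 1.0, 0.0, -0.007]
wrist_force: [0.6, -0.3, -2.0]
gripper_width: 0.0502
```

{"name": "arm_command", "arguments": {"moves": [[0,0,-0.02,0],[0,0,-0.02,0],[0,0,-0.02,0]]}}

```text
time_s: 7.93
eef_pos: [0.5815, -0.0282, 0.1667]
orientation: [0.0, 1.0, 0.0, -0.0]
wrist_force: [-0.7, -0.2, -3.0]
gripper_width: 0.05
```

```bash
python3 - <<'E'
from h import *
np.set_printoptions(precision=4,suppress=True)
s=state();print(s["eef_pos"],s["wrist_force"],s["gripper_width"],s["time_s"])
W=snapshot("wrist");print(slip(W,s));cv2.imwrite("pics/w8.png",W["image"]);S=snapshot("scene");cv2.imwrite("pics/s8.png",cv2.resize(S["image"][130:290,250:460],None,fx=3.6,fy=3.6,interpolation=2))
E
```

```text
[ 0.5815 -0.0282  0.1667] [-0.7166 -0.2392 -3.0381] 0.05004645034028608 7.9333
([318.13, 265.65], [284, 236, 69, 60], 'top rel TCP z', np.float64(0.0416), 'y off', np.float64(0.0012))
```

View pics/s8.png

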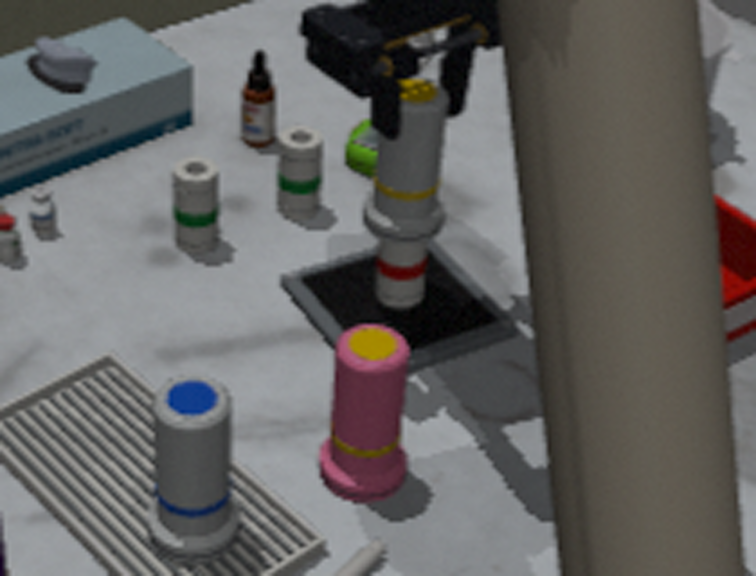

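The sleeve has dropped and stands on the pad, with its red band at about (361,205) in the full picture. Its top is still about 12 mm inside the cup, so I lift straight up.

{"name": "arm_command", "arguments": {"moves": [[0,0,-0.01,0],[0,0,-0.025,0],[0,0,-0.045,0],[0,0,-0.055,0],[0,0,-0.055,0]]}}

```text
time_s: 8.45
eef_pos: [0.5825, -0.0283, 0.2242]
orientation: [0.0, 1.0, 0.0, 0.002]
wrist_force: [0.4, -0.5, -3.3]
gripper_width: 0.0507
```

```bash
python3 - <<'E'
from h import *
np.set_printoptions(precision=4,suppress=True)
s=state();print(s["eef_pos"],s["wrist_force"],s["gripper_width"],s["time_s"])
W=snapshot("wrist");print(slip(W,s));cv2.imwrite("pics/w9.png",W["image"]);S=snapshot("scene");T=snapshot("top");cv2.imwrite("pics/s9.png",cv2.resize(S["image"][110:270,250:460],None,fx=3.6,fy=3.6,interpolation=2))
R=((0,110,50),(8,255,255));R2=((172,110,50),(180,255,255))
print(blobs(S["image"],*R,(340,180,390,240)),blobs(S["image"],*R2,(340,180,390,240)))
E
```

```text
[ 0.5825 -0.0283  0.2242] [ 0.4211 -0.538  -3.2957] 0.050729936903221244 8.45
([318.17, 265.74], [284, 236, 69, 60], 'top rel TCP z', np.float64(0.0419), 'y off', np.float64(0.0012))
[(36, [361.17, 205.11], [355, 202, 13, 6])] []
```

View pics/s9.png

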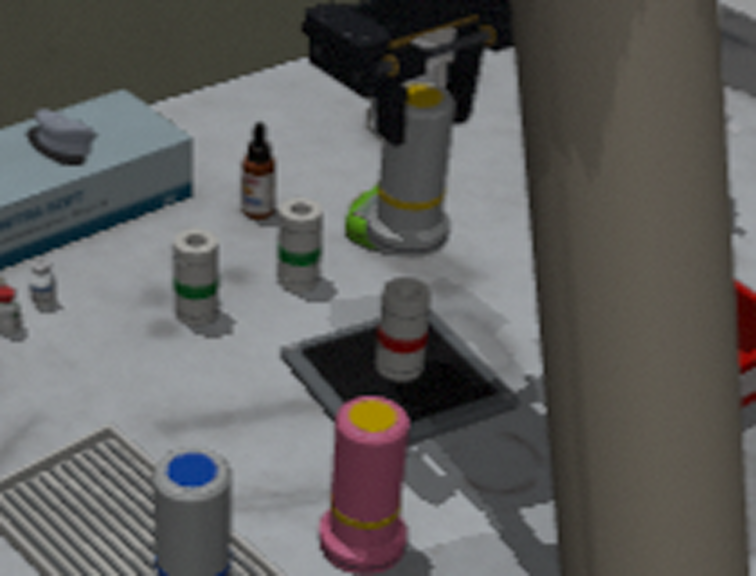

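View pics/w9.png

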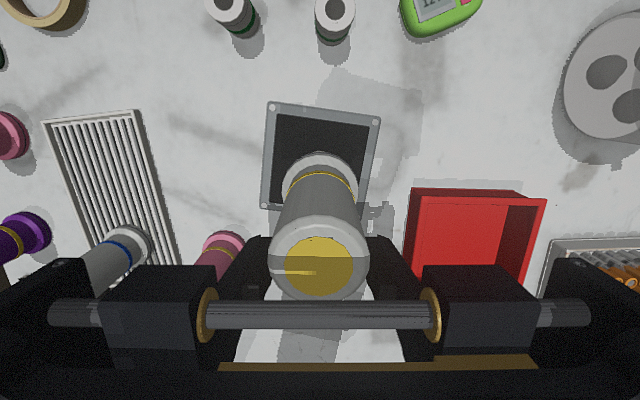

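The sleeve is upright and clear of the cup. Now the cup goes back to its spot on the tray.

{"name": "arm_command", "arguments": {"moves": [[0,-0.03,0,0],[0,-0.07,0,0],[0,-0.11,0,0],[0,-0.15,0,0],[0,-0.19,0,0]]}}

```text
time_s: 9.02
eef_pos: [0.5809, 0.1635, 0.2209]
orientation: [0.0, 1.0, 0.0, -0.001]
wrist_force: [0.5, -0.5, -2.5]
gripper_width: 0.0505
```

{"name": "arm_command", "arguments": {"moves": [[-0.001,-0.04,0.01,0],[-0.001,-0.075,0.03,0],[-0.001,-0.095,0.055,0],[-0.001,-0.103,0.075,0],[-0.001,-0.103,0.075,0]]}}

```text
time_s: 9.43
eef_pos: [0.5776, 0.2663, 0.1413]
orientation: [0.001, 1.0, 0.002, -0.005]
wrist_force: [-0.2, -0.6, -3.6]
gripper_width: 0.0504
```

```bash
python3 - <<'E'
from h import *
np.set_printoptions(precision=4,suppress=True)
s=state();print(s["eef_pos"],s["wrist_force"],s["gripper_width"],s["time_s"])
W=snapshot("wrist");print(slip(W,s));S=snapshot("scene");cv2.imwrite("pics/s10.png",cv2.resize(S["image"][150:310,190:400],None,fx=3.6,fy=3.6,interpolation=2))
E
```

```text
[0.5776 0.2663 0.1413] [-0.2296 -0.6114 -3.5695] 0.05038759523429078 9.4333
([318.16, 265.74], [284, 236, 69, 60], 'top rel TCP z', np.float64(0.041), 'y off', np.float64(0.0012))
```

View pics/s10.png

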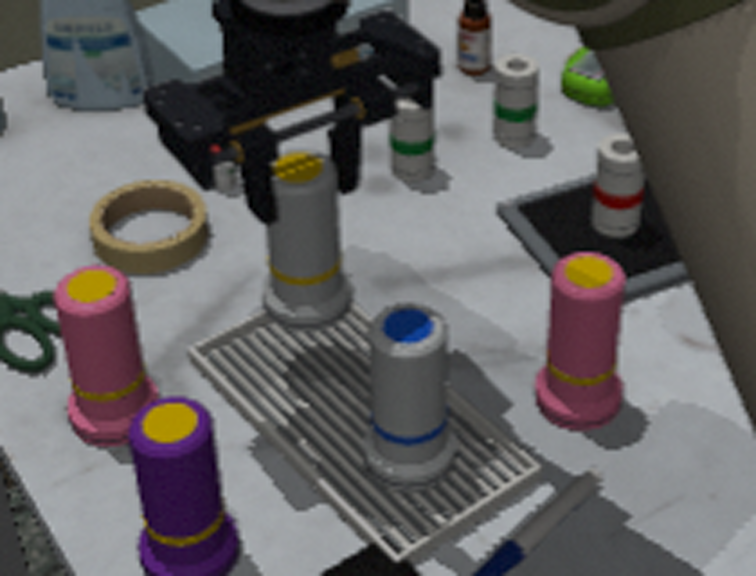

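{"name": "arm_command", "arguments": {"moves": [[0,0,0.012,0],[0,0,0.025,0],[0,0,0.035,0],[0,0,0.043,0],[0,0,0.046,0]]}}

```text
time_s: 9.95
eef_pos: [0.5805, 0.2641, 0.1008]
orientation: [0.0, 1.0, -0.0, -0.0]
wrist_force: [-0.1, -0.4, -2.8]
gripper_width: 0.051
```

{"name": "arm_command", "arguments": {"moves": [[0,0,0.001,0],[0,0,0.002,0],[0,0,0.003,0],[0,0,0.003,0]]}}

```text
time_s: 10.28
eef_pos: [0.5807, 0.2648, 0.0986]
orientation: [-0.0, 1.0, 0.0, 0.0]
wrist_force: [-0.1, -0.7, -3.0]
gripper_width: 0.0505
```

{"name": "arm_command", "arguments": {"moves": [[0,0,0.002,0],[0,0,0.004,0],[0,0,0.005,0],[0,0,0.005,0]]}}

```text
time_s: 10.62
eef_pos: [0.5803, 0.2648, 0.0929]
orientation: [0.0, 1.0, 0.0, -0.0]
wrist_force: [-0.7, 0.0, -3.9]
gripper_width: 0.0511
```

{"name": "arm_command", "arguments": {"moves": [[0,0,0.001,0],[0,0,0.002,0],[0,0,0.003,0],[0,0,0.003,0]]}}

```text
time_s: 10.95
eef_pos: [0.5804, 0.2648, 0.09]
orientation: [0.0, 1.0, 0.0, -0.0]
wrist_force: [0.6, 1.0, -2.5]
gripper_width: 0.0508
```

```bash
python3 - <<'E'
from h import *
s=state();W=snapshot("wrist");print(slip(W,s),s["wrist_force"]);S=snapshot("scene");cv2.imwrite("pics/s11.png",cv2.resize(S["image"][200:300,220:340],None,fx=6,fy=6,interpolation=2))
E
```

```text
([318.17, 265.77], [284, 237, 69, 59], 'top rel TCP z', np.float64(0.0417), 'y off', np.float64(0.0012)) [ 0.57895353  0.97313795 -2.51466307]
```

View pics/s11.png

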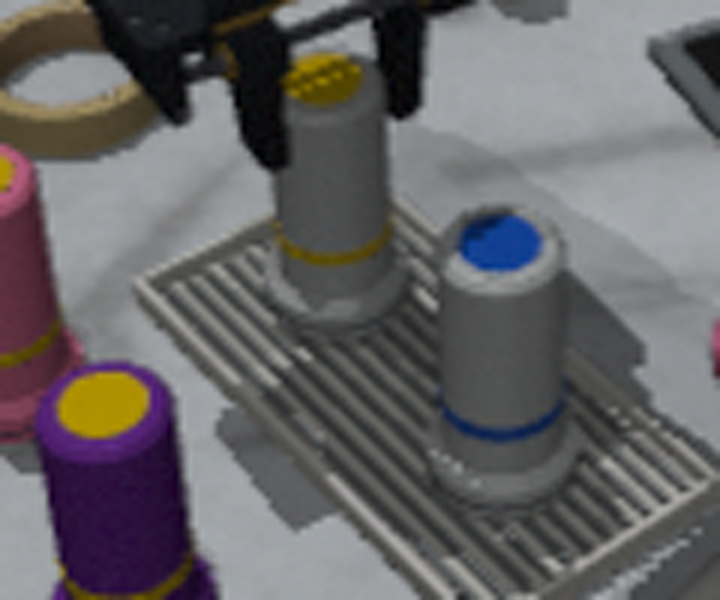

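{"name": "arm_command", "arguments": {"moves": [[0,0,0.001,0],[0,0,0.0015,0],[0,0,0.002,0],[0,0,0.002,0]]}}

```text
time_s: 11.38
eef_pos: [0.5804, 0.2648, 0.0881]
orientation: [0.0, 1.0, 0.0, -0.0]
wrist_force: [0.2, -0.3, -1.7]
gripper_width: 0.0503
```

{"name": "arm_command", "arguments": {"moves": [[0,0,0.001,0],[0,0,0.002,0],[0,0,0.003,0],[0,0,0.003,0]]}}

```text
time_s: 11.72
eef_pos: [0.5815, 0.2648, 0.0866]
orientation: [-0.0, 1.0, 0.0, 0.002]
wrist_force: [1.4, -1.3, 5.4]
gripper_width: 0.0501
```

Contact: the force has turned to +5 N upward. I slacken the grip so the cup settles flat, then open.

{"name": "arm_command", "arguments": {"moves": [[0,0,0,0],[0,0,0.001,0],[0,0,0.001,0]], "squeeze": 4}}

```text
time_s: 11.97
eef_pos: [0.5815, 0.2646, 0.0853]
orientation: [-0.0, 1.0, 0.0, 0.002]
wrist_force: [1.5, -1.6, 5.3]
gripper_width: 0.0519
```

{"name": "arm_command", "arguments": {"moves": [[0,0,0,0],[0,0,0,0],[0,0,0,0],[0,0,0,0],[0,0,0,0]], "hand": 1}}

```text
time_s: 12.38
eef_pos: [0.5803, 0.2649, 0.084]
orientation: [0.0, 1.0, 0.0, -0.0]
wrist_force: [0.1, 0.4, 0.2]
gripper_width: 0.0826
```

{"name": "arm_command", "arguments": {"moves": [[0,0,0,0],[0,0,0,0],[0,0,0,0]]}}

```text
time_s: 12.63
eef_pos: [0.5805, 0.2648, 0.0842]
orientation: [0.0, 1.0, 0.0, -0.0]
wrist_force: [0.4, -0.2, -0.0]
gripper_width: 0.0879
```

```bash
python3 - <<'E'
from h import *
s=state();W=snapshot("wrist");cv2.imwrite("pics/w12.png",W["image"]);S=snapshot("scene");cv2.imwrite("pics/s12.png",cv2.resize(S["image"][190:290,220:340],None,fx=6,fy=6,interpolation=2))
E
```

```text
(no output)
```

View pics/s12.png

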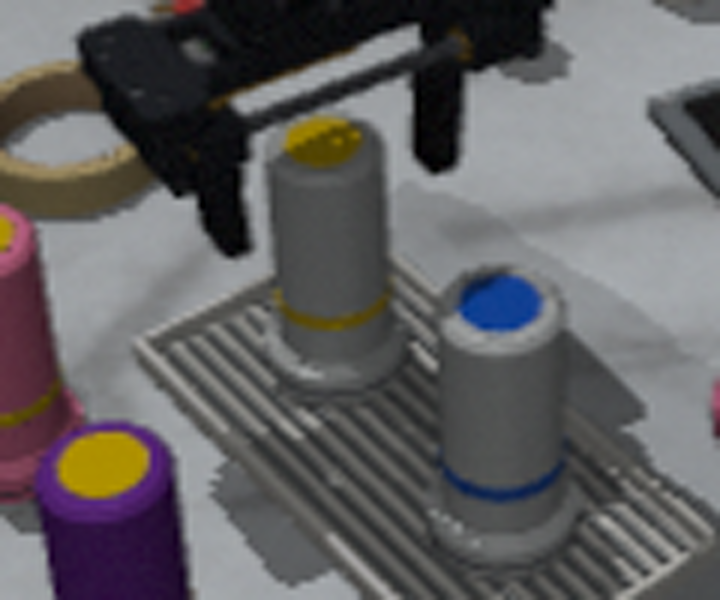

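View pics/w12.png

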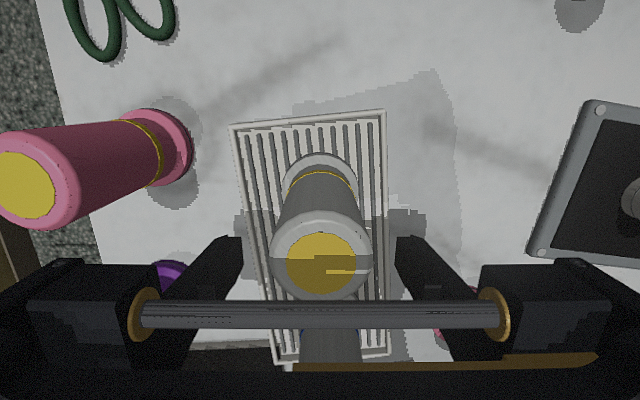

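The cup stands free on the tray. I go straight up, then over towards the sleeve.

{"name": "arm_command", "arguments": {"moves": [[0,0,-0.02,0],[0,0,-0.055,0],[0,0,-0.09,0],[0,0,-0.12,0],[0,0.03,-0.13,0]]}}

```text
time_s: 13.15
eef_pos: [0.5813, 0.2382, 0.2191]
orientation: [-0.001, 1.0, 0.003, 0.004]
wrist_force: [0.6, 0.5, -0.0]
gripper_width: 0.0879
```

{"name": "arm_command", "arguments": {"moves": [[0,0.037,0,0],[0,0.075,0,0],[0,0.11,0,0],[0,0.13,0,0],[0,0.13,0,0]]}}

```text
time_s: 13.57
eef_pos: [0.5808, 0.1012, 0.2144]
orientation: [0.0, 1.0, -0.002, 0.0]
wrist_force: [-0.6, -0.3, 0.5]
gripper_width: 0.0876
```

```bash
python3 - <<'E'
from h import *
np.set_printoptions(precision=4,suppress=True)
s=state();print(s["eef_pos"],s["time_s"],s["wrist_force"])
W=snapshot("wrist");cv2.imwrite("pics/w13.png",W["image"]);S=snapshot("scene");T=snapshot("top");cv2.imwrite("pics/s13.png",S["image"]);cv2.imwrite("pics/t13.png",T["image"])
for n,i in(("W",W),("S",S),("T",T)):
    print(n,[b for l in ("sleeve_red_mid",) for b in [(d["extent"],round(d["confidence"],2)) for d in find_in({"W":"wrist","S":"scene","T":"top"}[n],l)]])
print(proj(W,(.582,-.028,.095)),proj(S,(.582,-.028,.055)))
ys=blobs(S["image"],(20,120,90),(35,255,255),(255,200,290,260),6);yt=blobs(T["image"],(20,120,90),(35,255,255),(220,190,260,225));print(ys,yt)
print("Y",tri([(S,*ys[0][1]),(T,*yt[0][1])]))
E
```

```text
[0.5808 0.1012 0.2144] 13.5667 [-0.5655 -0.2692  0.5065]
W [([403.1, 150.0, 56.0, 48.4], 0.63)]
S [([352.8, 187.0, 16.8, 26.7], 0.6)]
T [([345.1, 197.0, 14.5, 16.7], 0.71)]
[442.3766 181.3273] [361.3868 202.2751]
[(81, [273.3, 213.22], [267, 210, 13, 8]), (8, [273.62, 243.62], [271, 243, 6, 2])] [(135, [236.9, 202.7], [231, 197, 13, 13])]
Y (array([0.5894, 0.2626, 0.1365]), [np.float64(0.0007017890664168303), np.float64(0.0007017890664167753)])
```

View pics/w13.png

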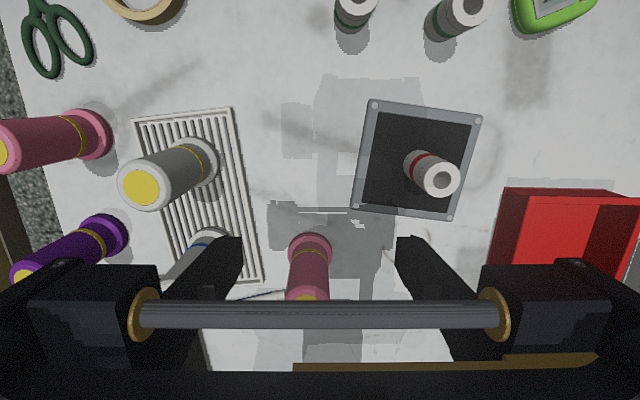

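View pics/s13.png

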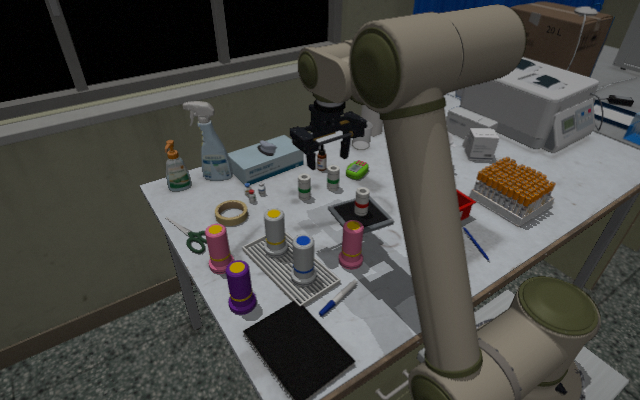

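The cup stands upright: its disc is again at z 0.1365, at (0.589, 0.263), well inside the tray. The sleeve stands on the pad, with its bore at wrist (440,181) and red band at scene (361,205). Next I measure it from two views.

```bash
python3 - <<'E'
from h import *
np.set_printoptions(precision=4,suppress=True)
W=snapshot("wrist");S=snapshot("scene");T=snapshot("top")
cs=[cv2.resize(i["image"][y:y+40,x:x+52],None,fx=f,fy=f,interpolation=0) for i,x,y,f in((S,335,180,7),(T,328,188,7))]
cv2.imwrite("pics/c13.png",np.hstack(cs))
cv2.imwrite("pics/c13w.png",cv2.resize(W["image"][140:210,390:470],None,fx=7,fy=7,interpolation=0))
for z in(.095,): print(plane(W,440,181,z), plane(S,362,189.5,z),plane(T,352,203,z))
print(tri([(W,440,181),(S,362,189.5)]),tri([(W,440,181),(T,352,203)]))
E
```

```text
[ 0.5829 -0.0203  0.095 ] [ 0.5903 -0.0332  0.095 ] [ 0.5884 -0.0219  0.095 ]
(array([ 0.5829, -0.0217,  0.1015]), [np.float64(0.004174316226637311), np.float64(0.004174316226637279)]) (array([ 0.5859, -0.0196,  0.1008]), [np.float64(0.002339065237598518), np.float64(0.002339065237598673)])
```

View pics/c13.png

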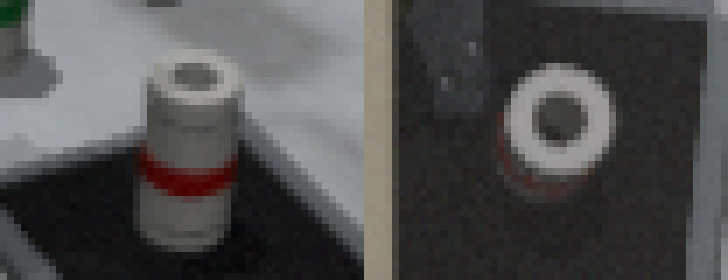

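View pics/c13w.png

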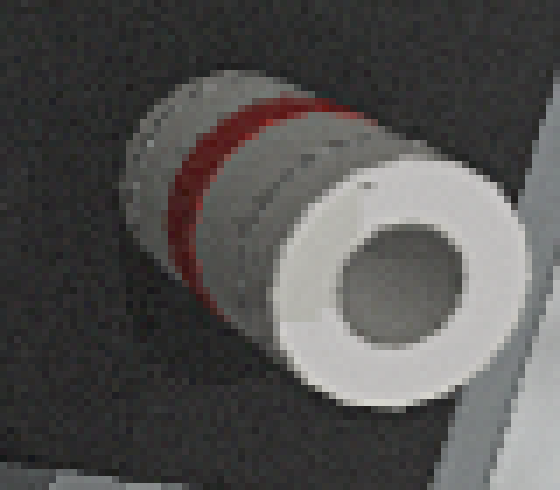

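```bash
python3 - <<'E'
from h import *
np.set_printoptions(precision=4,suppress=True)
W=snapshot("wrist");S=snapshot("scene");T=snapshot("top")
w=(W,447,179.8);s=(S,362.4,190.3);t=(T,355.6,204.5)
print(tri([w,s]),tri([w,t]),tri([s,t]),tri([w,s,t]));print(state()["time_s"],state()["eef_pos"])
E
```

```text
(array([ 0.5843, -0.0282,  0.097 ]), [np.float64(0.0011565099685510354), np.float64(0.0011565099685510196)]) (array([ 0.5841, -0.0303,  0.0919]), [np.float64(0.0011074931508414218), np.float64(0.0011074931508414146)]) (array([ 0.5844, -0.0303,  0.0966]), [np.float64(0.0004938296722390613), np.float64(0.0004938296722390952)]) (array([ 0.5844, -0.0295,  0.0961]), [np.float64(0.0018497928015805954), np.float64(0.0008551218043669958), np.float64(0.0012876049992708004)])
14.1667 [0.5806 0.1052 0.2142]
```

The measured sleeve top is (0.584, -0.030, 0.096) against an expected z of 0.095, so it is consistent.

{"name": "arm_command", "arguments": {"moves": [[0.001,0.035,0,0],[0.002,0.075,0,0],[0.003,0.11,0,0],[0.003,0.135,0,0],[0.003,0.135,0.02,0]]}}

```text
time_s: 14.58
eef_pos: [0.5853, -0.0349, 0.1971]
orientation: [0.001, 1.0, -0.002, 0.003]
wrist_force: [0.9, 0.1, 0.4]
gripper_width: 0.0882
```

{"name": "arm_command", "arguments": {"moves": [[0,0,0,0],[0,0,0.035,0],[0,0,0.07,0],[0,0,0.09,0],[0,0,0.09,0]]}}

```text
time_s: 15.0
eef_pos: [0.5817, -0.0289, 0.1006]
orientation: [-0.001, 1.0, 0.001, -0.004]
wrist_force: [-0.3, 0.9, -0.5]
gripper_width: 0.0878
```

```bash
python3 - <<'E'
from h import *
np.set_printoptions(precision=4,suppress=True)
s=state();print(s["eef_pos"],s["time_s"],s["wrist_force"])
W=snapshot("wrist");cv2.imwrite("pics/w14.png",W["image"]);print(proj(W,(.5844,-.0295,.096)))
E
```

```text
[ 0.5817 -0.0289  0.1006] 15.0 [-0.339   0.8723 -0.464 ]
[320.9537 226.2402]
```

View pics/w14.png

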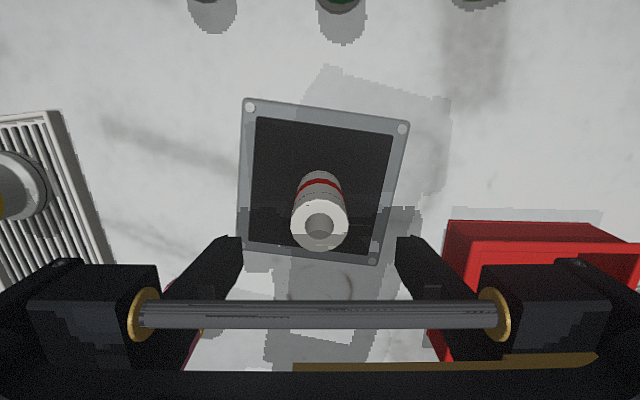

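The sleeve's end is at (320,224) between the fingers, 1–2 px from the prediction. I go down the last 46 mm and grip gently.

{"name": "arm_command", "arguments": {"moves": [[0,0,0.02,0],[0,0,0.038,0],[0,0,0.046,0],[0,0,0.046,0]]}}

```text
time_s: 15.38
eef_pos: [0.5838, -0.0298, 0.0584]
orientation: [-0.0, 1.0, 0.001, -0.0]
wrist_force: [-0.3, 0.5, 0.3]
gripper_width: 0.0879
```

{"name": "arm_command", "arguments": {"moves": [[0,0,0,0],[0,0,0,0],[0,0,0,0],[0,0,0,0],[0,0,0,0]], "hand": -1, "squeeze": 20}}

```text
time_s: 15.8
eef_pos: [0.5839, -0.0302, 0.0588]
orientation: [0.0, 1.0, 0.0, 0.0]
wrist_force: [0.1, 0.2, -0.2]
gripper_width: 0.0568
```

{"name": "arm_command", "arguments": {"moves": [[0,0,0,0],[0,0,0,0],[0,0,0,0],[0,0,0,0]]}}

```text
time_s: 16.13
eef_pos: [0.5838, -0.0301, 0.0583]
orientation: [-0.0, 1.0, 0.0, 0.0]
wrist_force: [1.0, 0.3, 1.2]
gripper_width: 0.0393
```

The sleeve is gripped at 39 mm. Next: lift and carry to the bin.

{"name": "arm_command", "arguments": {"moves": [[0,0,-0.02,0],[0,0,-0.05,0],[0,0,-0.085,0],[0,0,-0.11,0],[0,0,-0.11,0]]}}

```text
time_s: 16.55
eef_pos: [0.5857, -0.0306, 0.1736]
orientation: [0.001, 1.0, 0.0, 0.005]
wrist_force: [0.5, -0.0, -1.8]
gripper_width: 0.0395
```

{"name": "arm_command", "arguments": {"moves": [[-0.017,0.03,0,0],[-0.035,0.064,0,0],[-0.053,0.098,0,0],[-0.071,0.132,0,0],[-0.089,0.166,0,0]]}}

```text
time_s: 16.97
eef_pos: [0.4934, -0.1973, 0.1673]
orientation: [-0.0, 1.0, 0.001, -0.001]
wrist_force: [1.5, 0.1, -1.9]
gripper_width: 0.0389
```

{"name": "arm_command", "arguments": {"moves": [[-0.013,0.023,0,0],[-0.024,0.04,0,0],[-0.024,0.04,0,0],[-0.024,0.04,0,0]]}}

```text
time_s: 17.3
eef_pos: [0.4704, -0.2366, 0.1675]
orientation: [-0.001, 1.0, -0.001, -0.0]
wrist_force: [-0.3, 0.0, -0.2]
gripper_width: 0.0396
```

```bash
python3 - <<'E'
from h import *
np.set_printoptions(precision=4,suppress=True)
s=state();print(s["eef_pos"],s["time_s"],s["wrist_force"],s["gripper_width"])
W=snapshot("wrist");S=snapshot("scene");cv2.imwrite("pics/w15.png",W["image"]);cv2.imwrite("pics/s15.png",S["image"])
for z in (.004,.06):print(proj(W,(.471,-.236,z)))
E
```

```text
[ 0.4704 -0.2366  0.1675] 17.3 [-0.2778  0.0086 -0.2117] 0.039567690177833494
[318.9703 172.2065]
[319.0085 185.4393]
```

View pics/w15.png

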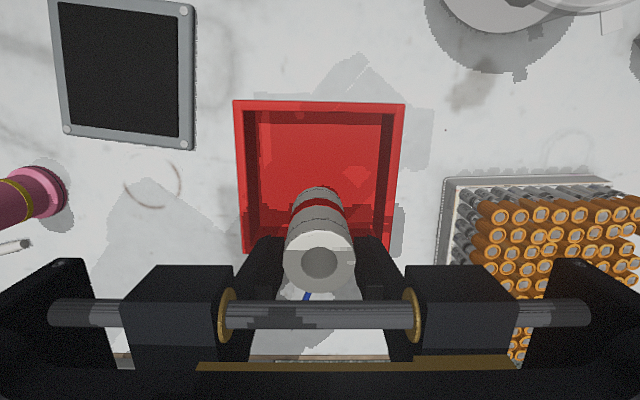

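View pics/s15.png

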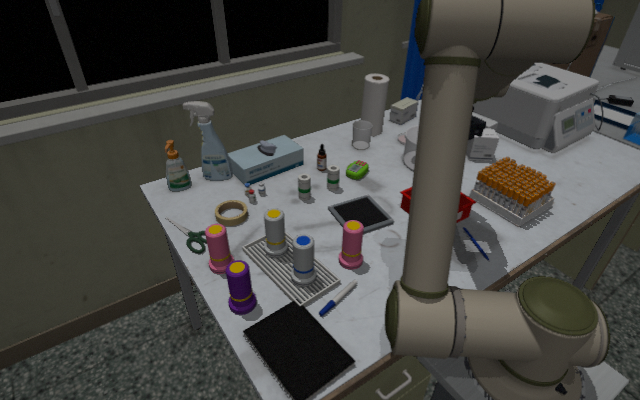

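The wrist view shows the bin rim between columns 233 and 404 and its far edge at row 102, with the sleeve centred over it. A quick check of its centre along x.

```bash
python3 - <<'E'
from h import *
W=snapshot("wrist")
for p in ((233,101),(404,104)): print(plane(W,*p,.06))
for p in ((245,111),(394,113)): print(plane(W,*p,.06))
E
```

```text
[ 0.55276577 -0.15552173  0.06      ]
[ 0.55022822 -0.31338828  0.06      ]
[ 0.54384306 -0.16594352  0.06      ]
[ 0.54215001 -0.30475028  0.06      ]
```

{"name": "arm_command", "arguments": {"moves": [[0,0,0.03,0],[0,0,0.06,0],[0,0,0.085,0],[0,0,0.1,0],[0,0,0.108,0]]}}

```text
time_s: 17.87
eef_pos: [0.4707, -0.2346, 0.0582]
orientation: [-0.001, 1.0, 0.001, -0.001]
wrist_force: [0.8, -0.9, -1.1]
gripper_width: 0.0394
```

{"name": "arm_command", "arguments": {"moves": [[0,0,0.003,0],[0,0,0.006,0],[0,0,0.008,0],[0,0,0.009,0],[0,0,0.009,0]]}}

```text
time_s: 18.28
eef_pos: [0.4711, -0.2364, 0.0518]
orientation: [0.0, 1.0, 0.0, 0.0]
wrist_force: [-0.7, -0.2, -1.4]
gripper_width: 0.0394
```

{"name": "arm_command", "arguments": {"moves": [[0,0,0.001,0],[0,0,0.002,0],[0,0,0.003,0],[0,0,0.003,0]]}}

```text
time_s: 18.62
eef_pos: [0.4708, -0.2363, 0.0482]
orientation: [-0.0, 1.0, 0.0, -0.0]
wrist_force: [-0.3, -0.3, -1.4]
gripper_width: 0.0391
```

{"name": "arm_command", "arguments": {"moves": [[0,0,0,0],[0,0,0,0],[0,0,0,0],[0,0,0,0],[0,0,0,0]], "hand": 0.27}}

```text
time_s: 19.03
eef_pos: [0.4709, -0.2363, 0.0483]
orientation: [0.0, 1.0, 0.0, 0.0]
wrist_force: [-0.5, 0.7, 0.2]
gripper_width: 0.0558
```

{"name": "arm_command", "arguments": {"moves": [[0,0,-0.015,0],[0,0,-0.04,0],[0,0,-0.07,0],[0,0,-0.1,0],[0,0,-0.13,0]]}}

```text
time_s: 19.45
eef_pos: [0.4706, -0.2361, 0.1797]
orientation: [-0.0, 1.0, 0.0, -0.0]
wrist_force: [0.1, -0.9, 0.8]
gripper_width: 0.0559
```

{"name": "arm_command", "arguments": {"moves": [[-0.02,-0.01,-0.03,0],[-0.05,-0.02,-0.04,0],[-0.08,-0.03,-0.04,0],[-0.08,-0.03,-0.04,0]]}}

```text
time_s: 19.78
eef_pos: [0.3874, -0.2043, 0.219]
orientation: [0.0, 1.0, 0.0, -0.0]
wrist_force: [1.3, 0.4, 0.0]
gripper_width: 0.056
```

```bash
python3 - <<'E'
from h import *
np.set_printoptions(precision=4,suppress=True)
s=state();print(s["eef_pos"],s["time_s"],s["wrist_force"],s["gripper_width"])
W=snapshot("wrist");S=snapshot("scene");T=snapshot("top");cv2.imwrite("pics/w16.png",W["image"]);cv2.imwrite("pics/s16.png",S["image"]);cv2.imwrite("pics/t16.png",T["image"])
ys=blobs(S["image"],(20,120,90),(35,255,255),(255,200,290,260),6);yt=blobs(T["image"],(20,120,90),(35,255,255),(220,190,260,225));print("Y",tri([(S,*ys[0][1]),(T,*yt[0][1])]))
bs=blobs(S["image"],(100,150,60),(125,255,255),(290,230,320,290),6);bt=blobs(T["image"],(100,150,60),(125,255,255),(225,240,262,272));print("B",tri([(S,*bs[0][1]),(T,*bt[0][1])]))
E
```

```text
[ 0.3874 -0.2043  0.219 ] 19.7833 [1.2949 0.4152 0.0058] 0.05602716781416557
Y (array([0.5894, 0.2626, 0.1365]), [np.float64(0.0007017890664168303), np.float64(0.0007017890664167753)])
B (array([0.4627, 0.2541, 0.1366]), [np.float64(0.0006124013705311438), np.float64(0.000612401370531302)])
```

View pics/w16.png

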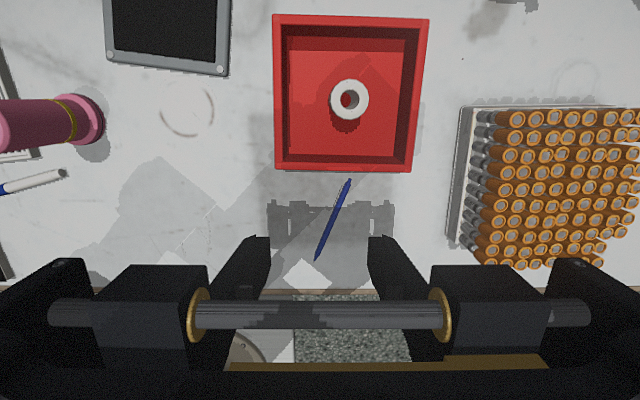

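View pics/t16.png

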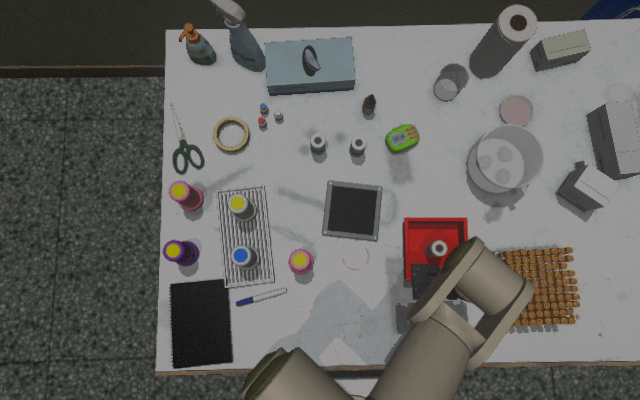

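View pics/s16.png

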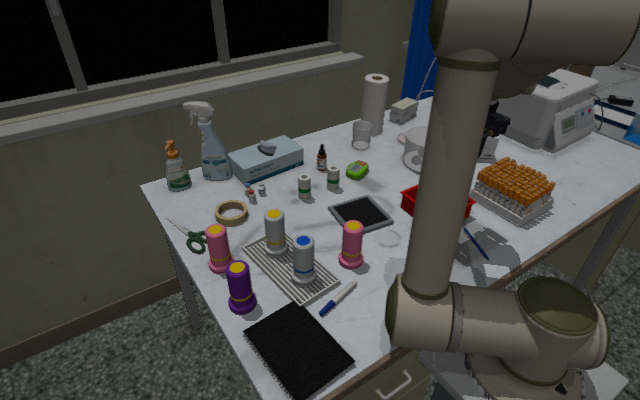

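The sleeve stands in the bin (wrist (349,99), top (438,248)). The yellow cup is upright on the tray at top (238,205), everything else is unmoved, and the gripper is clear. Handing in.

```bash
python3 -c "
from workcell import *
print(finish_job())"
```

```text
the job is handed in; nothing more can be done
None
```

The job is done and handed in after about 20 s of robot time. The rejected sleeve is in the red bin, and the empty yellow-ringed cup is back mouth down on the draining tray.

- **Rapping:** I gripped the yellow-ringed aluminium cup near its closed end and rapped it three times on the pad. On the third rap the sleeve dropped out and stood upright on the pad. The raps drove the cup about 14 mm up between the fingers, and I corrected the depth for that slip each time.
- **Cup:** It stands upright, with its top at z 0.1365 m, the same as at the start. It is about 8 mm further along the tray than before, well inside the walls. It had tilted a few degrees in the grip and touched down a few millimetres lower than I had calculated, so I slackened the grip to let it settle flat.
- **Sleeve:** It stands upright on the bin floor near the centre.
- **Other things:** The blue-ringed cup measured unmoved to 0.1 mm. In the last pictures the green sleeves and the pink and purple look-alikes are where they were.
- **Not checked:** The wrist force was read only at the end of each move, so the peak during a rap was not seen. No reading went above 6 N.

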